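Shim the housing under the hold-down bar and keep it clamped

ROBOT

A 6-joint arm with a two-finger parallel gripper is mounted at the origin on the work surface. World frame = base frame: x ahead of the robot, y to its left, z up, the work surface at z = 0. Lengths are in mm, angles in rad, forces in N, time in s.
With the tool pointing down it reaches from about 325 to 850 mm from the base axis. Payload 15.5 kg.
Tool frame: the origin (TCP) lies midway between the tips of the shut fingers; the grasp point (between the pads) lies 19 mm behind it; z points along the fingers, y is the direction in which the jaws open and shut (so a half turn about z gives the same grasp; the last joint's range is limited). The gripper opens to 91 mm and grips with 3 to 60 N. Pads are 32 mm wide; open, the fingers measure 118 mm over their backs; the gripper's body (76 mm by 178 mm) begins 60 mm behind the grasp point.
Start: joints at [-0.096, 0.494, 1.345, -0, 1.302, -0.096], TCP at [625.001, 0.003, 213.915] pointing down, gripper open.
Joint ranges: [-2.91, 2.91], [-0.82, 2.16], [0.22, 2.67], [-1.22, 4.37], [0.12, 2.79], [-3.08, 3.08]. Speed limits (rad/s): [1.89, 1.89, 2.57, 3.01, 3.01, 3.01].

INTERFACE

Orientations are given as a unit quaternion [w, x, y, z].
In Python, from rig import * gives the robot as it stands.
- The arm moves only by the shell command python3 -m handwheel 'ROWS' [FORCE]. ROWS is JSON, a list of rows, each a list of 7 numbers: the closure in counts, from 0 (fully open) to 255 (shut), then the shift along the tool's x, y, z in m, then the turn, a rotation vector about the tool's x, y, z in rad. In form: [[claw, tx, ty, tz, ax, ay, az], ...]. A call has 1 to 8 rows; each row is the pose to reach, as a shift and turn from the pose commanded when the call began, along the tool's axes at that moment; what a row does not reach only later rows make up. A row lasts 1/8 s, in which the tool goes at most 62.5 mm and 10.7 degrees, less where a joint would pass 70% of its speed; a pose out of reach is approached as far as the arm can. A call with a gripper value outside its range is refused whole. The fingers move at their own pace and stop on an object; FORCE is the grip in N (left out, the last holds). Time passes only in rows, so rows that repeat a pose let the fingers close. It gives the time, the measured TCP pose, the force and the opening at its end, in the units of the state.
- get_obs(): the state, without advancing time (a new reading comes with each control period).
- get_image(name): name is "scene" or "side" or "wrist"; returns a dict with "pixels" (400x640x3 uint8, blue, green, red), "fx", "fy", "cx", "cy" (pixels), "cam_to_world" (4x4, takes a point from camera to world coordinates); the wrist camera has in their place "T_tool_cam" (4x4, takes a point from camera to tool coordinates, whose origin is the TCP and whose axes are the flange's). Camera axes: x right, y down, z forward; pixel columns grow to the right and rows downward; lengths in mm; the calibration is good to about 2 mm. A picture is of the moment at which its call begins: read the wrist's pose just before it. There is no depth.
- finish_job(): hands the job in, once; it reports no verdict.
The state is a dict: "clock": time; "joint_positions": joint angles; "qvel": joint speeds; "joint_torque": joint torques, N m; "eef_pos": TCP position; "tcp_rot": TCP orientation; "force": force on the tool from outside, world axes, zero at the start; "moment": the same for the moment, N m; "finger_gap": opening from 0.0 (shut) to 1.0 (fully open).
Only numpy, scipy, OpenCV 4.12 (cv2) and the standard library are available. Lean on these libraries where they do the work, as an engineer would, in place of code of your own. Each camera call takes 0.05 s, during which the arm holds its last target. There are 200 camera calls.

TASK

The jig's hold-down bar comes to rest on its stop before it reaches the shim that lies on the black housing. Stack more of the slotted shim plates flat and centred on that one, only as many as it takes until the bar, swung down by its handle, bears firmly (push with about 10 N) on the stack a little short of its stop; the bar springs up by itself, so finish while still holding it pressed down on the stack. Leave the housing in its nest and the other things where they are.

Things in the scene. Friction and masses are not known exactly. Their poses are not given: they have to be found in the camera images.
- jig: fixed hold-down jig: aluminium base plate 150 x 270 mm, 12 mm thick, turned by up to 0.3 rad. Origin: on the table straight under the nest; x across the bar, +y towards the hinge, z up. The hinge axis runs along x, 100 mm towards +y and 100 mm up; its two steel cheeks reach 112 mm up. A steel stop post (22 x 10 mm, 93 mm high) stands 66 mm towards +y
- stop_foot (a point): point on the jig where the middle of the rubber foot's underside is when the bar is right down on its stop: above the nest, 78 mm above the table
- bar (a joint): angle of the steel hold-down bar (22 x 14 mm) about the jig's hinge: 0 = level, down on its stop post, grows as the handle end rises, 1.6 = stands upright, just past vertical (the start). A weak spring always swings it back up to 1.6, at about 1 to 2 rad/s (1 to 3 N at the handle to push it down). Its rubber foot (24 mm across) is 100 mm from the hinge and reaches 22 mm below the hinge line
- handle (a point): middle of the top face (44 x 28 mm) of the black handle block, 20 mm thick, on the bar's free end: 172 mm from the hinge axis along the bar and 10 mm above the bar's centre line. With the bar level this is 110 mm above the table, 72 mm beyond the nest (jig -y), and faces up; with the bar upright it faces away from the nest, about 270 mm up
- rest: fixed height-adjusted seat plate 58 x 74 mm on a column over the jig's origin, same yaw as the jig; a fence 5 mm high around it locates the housing. Origin: centre of the seat's top face, 28 to 42.5 mm above the table
- housing: black plastic housing 46 (x) x 62 (y) x 24 mm with a flat top, loose in the fence of the rest, yaw as the jig. Origin: centre of its underside
- housing_top (a point): centre of the housing's flat top face, where the shims are stacked; it lies 11.5 to 26 mm below where the foot ends when the bar is on its stop, so the one shim there leaves a gap and one or two more are needed
- shim1: loose aluminium slotted shim plate lying flat, one of four alike, already in place: centred on the housing's top at the start, its length along the jig's y; a U outline 60 x 44 mm, 9 mm thick, about 50 g. Origin: centre of the outline, underside; x along the 60 mm length, towards the open end of the 14 mm wide, 36 mm deep slot; y across the 44 mm width (grip it so, at the origin); z up
- shim2: loose aluminium slotted shim plate lying flat, one of four alike, on the table at the right of the jig among small bystanders; a U outline 60 x 44 mm, 9 mm thick, about 50 g. Origin: centre of the outline, underside; x along the 60 mm length, towards the open end of the 14 mm wide, 36 mm deep slot; y across the 44 mm width (grip it so, at the origin); z up
- shim3: loose aluminium slotted shim plate lying flat, one of four alike, on the table at the right of the jig among small bystanders; a U outline 60 x 44 mm, 9 mm thick, about 50 g. Origin: centre of the outline, underside; x along the 60 mm length, towards the open end of the 14 mm wide, 36 mm deep slot; y across the 44 mm width (grip it so, at the origin); z up
- shim4: loose aluminium slotted shim plate lying flat, one of four alike, on the table at the right of the jig among small bystanders; a U outline 60 x 44 mm, 9 mm thick, about 50 g. Origin: centre of the outline, underside; x along the 60 mm length, towards the open end of the 14 mm wide, 36 mm deep slot; y across the 44 mm width (grip it so, at the origin); z up
- mount1: bystander: small black moulding, block 34 x 26 x 20 mm with a round knob on top, 42 mm high in all; origin at the centre of its underside, among the shims
- mount2: bystander: small black moulding, block 34 x 26 x 20 mm with a round knob on top, 42 mm high in all; origin at the centre of its underside, among the shims
- mount3: bystander: small black moulding, block 34 x 26 x 20 mm with a round knob on top, 42 mm high in all; origin at the centre of its underside, left of the jig
- glue: bystander: white squeeze bottle 40 mm across, 100 mm high, behind the shims; origin at the centre of its foot
- driver: bystander: black-handled screwdriver lying left of the jig; origin on its underside
- collar: bystander: steel collar 48 mm across, 14 mm high, among the shims; origin at the centre of its underside
Not all that is in view belongs to the job. What is shaped like the shim2 but brown or green is not meant.

How it is judged (in metres and radians):
On the way, in this order (a step that is already met when the one before it is completed fails the run):
1. another shim lies flat on the one on the housing, let go ((((horizontal distance between shim2 and housing_top below 0.012 m and z of shim2 in the frame of housing_top between -0.004 and 0.032 m and angle between shim2's own z axis and vertical below 0.12 rad) and z of shim2 in the frame of housing_top below 0.013 m and contact force between the fingers and shim2 below 0.5 N) or ((horizontal distance between shim3 and housing_top below 0.012 m and z of shim3 in the frame of housing_top between -0.004 and 0.032 m and angle between shim3's own z axis and vertical below 0.12 rad) and z of shim3 in the frame of housing_top below 0.013 m and contact force between the fingers and shim3 below 0.5 N) or ((horizontal distance between shim4 and housing_top below 0.012 m and z of shim4 in the frame of housing_top between -0.004 and 0.032 m and angle between shim4's own z axis and vertical below 0.12 rad) and z of shim4 in the frame of housing_top below 0.013 m and contact force between the fingers and shim4 below 0.5 N))), for 0.2 s.
2. the bar is pushed down and bears on the shims ((contact force between bar and shim1 above 5 N or contact force between bar and shim2 above 5 N or contact force between bar and shim3 above 5 N or contact force between bar and shim4 above 5 N)), for 0.2 s.
At the end, for the whole second after the job is handed in: Fingers push the bar (over 2 N), it presses the shims and they the housing with over 5 N; bar still, under 0.13 rad; each shim used is flat within 12 mm of the housing centre, unused ones over 70 mm away; housing level in its rest within 6 mm ((((horizontal distance between shim1 and housing_top below 0.012 m and z of shim1 in the frame of housing_top between -0.004 and 0.032 m and angle between shim1's own z axis and vertical below 0.12 rad) and contact force between bar and shim1 above 5 N) or ((horizontal distance between shim2 and housing_top below 0.012 m and z of shim2 in the frame of housing_top between -0.004 and 0.032 m and angle between shim2's own z axis and vertical below 0.12 rad) and contact force between bar and shim2 above 5 N) or ((horizontal distance between shim3 and housing_top below 0.012 m and z of shim3 in the frame of housing_top between -0.004 and 0.032 m and angle between shim3's own z axis and vertical below 0.12 rad) and contact force between bar and shim3 above 5 N) or ((horizontal distance between shim4 and housing_top below 0.012 m and z of shim4 in the frame of housing_top between -0.004 and 0.032 m and angle between shim4's own z axis and vertical below 0.12 rad) and contact force between bar and shim4 above 5 N)) and (((horizontal distance between shim1 and housing_top below 0.012 m and z of shim1 in the frame of housing_top between -0.004 and 0.032 m and angle between shim1's own z axis and vertical below 0.12 rad) and contact force between housing and shim1 above 5 N) or ((horizontal distance between shim2 and housing_top below 0.012 m and z of shim2 in the frame of housing_top between -0.004 and 0.032 m and angle between shim2's own z axis and vertical below 0.12 rad) and contact force between housing and shim2 above 5 N) or ((horizontal distance between shim3 and housing_top below 0.012 m and z of shim3 in the frame of housing_top between -0.004 and 0.032 m and angle between shim3's own z axis and vertical below 0.12 rad) and contact force between housing and shim3 above 5 N) or ((horizontal distance between shim4 and housing_top below 0.012 m and z of shim4 in the frame of housing_top between -0.004 and 0.032 m and angle between shim4's own z axis and vertical below 0.12 rad) and contact force between housing and shim4 above 5 N)) and contact force between the fingers and bar above 2 N and value of joint bar below 0.13 rad and velocity of joint bar between -0.05 and 0.05 rad/s and horizontal distance between housing and rest below 0.006 m and angle between housing's own z axis and vertical below 0.08 rad and z of housing in the frame of rest below 0.003 m and ((horizontal distance between shim1 and housing_top below 0.012 m and z of shim1 in the frame of housing_top between -0.004 and 0.032 m and angle between shim1's own z axis and vertical below 0.12 rad) or horizontal distance between shim1 and housing_top above 0.07 m) and ((horizontal distance between shim2 and housing_top below 0.012 m and z of shim2 in the frame of housing_top between -0.004 and 0.032 m and angle between shim2's own z axis and vertical below 0.12 rad) or horizontal distance between shim2 and housing_top above 0.07 m) and ((horizontal distance between shim3 and housing_top below 0.012 m and z of shim3 in the frame of housing_top between -0.004 and 0.032 m and angle between shim3's own z axis and vertical below 0.12 rad) or horizontal distance between shim3 and housing_top above 0.07 m) and ((horizontal distance between shim4 and housing_top below 0.012 m and z of shim4 in the frame of housing_top between -0.004 and 0.032 m and angle between shim4's own z axis and vertical below 0.12 rad) or horizontal distance between shim4 and housing_top above 0.07 m)); the arm keeps its last pose, push and grip.
It fails at once if a bystander is disturbed (moved over 30 mm) (distance of any of mount1, mount2, mount3, glue, driver, collar from where it was at the start of the episode above 0.03 m).
It also fails if it takes over 72 s, if anything falls off the work surface, if the arm or the gripper's body presses on something with over 40 N, if the wrist force passes 120 N, or if a joint passes its speed limit or range.

## Working session

There is one attempt and no reset: what is moved stays moved. The work goes in short steps, Python scripts to look and compute and a shell command to move; the robot and the scene stay as the last step left them, time stands still between calls to the robot, and variables do not carry over. Pictures are saved under pics/ and viewed, about 8 in all and at most 12, crops included, and the job is handed in when it is done.

```bash
ls; mkdir -p pics; python3 - <<'E'
from rig import *
import cv2,numpy as np
o=get_obs();print(o)
for n in ("scene","side"):
    im=get_image(n);cv2.imwrite(f"pics/{n}0.png",im["pixels"]);print(n,im["fx"],im["fy"],im["cx"],im["cy"],np.round(im["cam_to_world"],4).tolist())
    np.savez(f"{n}0.npz",**im)
im=get_image("wrist");cv2.imwrite("pics/wrist0.png",im["pixels"]);np.savez("wrist0.npz",**im);print(im["fx"],np.round(im["T_tool_cam"],4).tolist())
E
```

```text
pics
{'clock': 0.0, 'joint_positions': array([-9.54954334e-02,  4.94196579e-01,  1.34615062e+00, -3.97988321e-05,
        1.30245420e+00, -9.54818180e-02]), 'qvel': array([-0.00104794, -0.00165122, -0.0004796 , -0.00073155,  0.00048755,
        0.00090247]), 'joint_torque': array([-1.07322368e-03, -8.78814626e+01, -3.81857479e+01,  7.05250050e-02,
        5.33505273e-02, -1.50444166e-04]), 'eef_pos': array([6.24622188e+02, 2.86491248e-02, 2.13323318e+02]), 'tcp_rot': array([-4.53943830e-04,  7.07107727e-01,  7.07105577e-01, -3.99459455e-04]), 'force': array([-0.78498713,  0.01113019, -0.4853163 ]), 'moment': array([-0.04593642, -0.00920795, -0.01203924]), 'finger_gap': 0.9967825430833371}
scene 481.3245804866977 481.3245804866977 321.3130623278412 184.60082698437347 [[0.6487, 0.6242, -0.4355, 1147.9047], [0.7609, -0.5444, 0.3531, -442.1955], [-0.0167, -0.5604, -0.828, 1241.0983], [0.0, 0.0, 0.0, 1.0]]
side 445.69714290608965 445.69714290608965 324.03738829189786 198.24891262856912 [[0.6988, -0.4522, 0.5543, -97.5722], [-0.7152, -0.4244, 0.5553, -634.9058], [-0.0159, -0.7844, -0.62, 794.8218], [0.0, 0.0, 0.0, 1.0]]
291.79238594583273 [[-0.0009, -0.9589, -0.2837, 79.8337], [1.0, -0.0008, -0.0005, -0.0998], [0.0002, -0.2837, 0.9589, -170.4002], [0.0, 0.0, 0.0, 1.0]]
```

View pics/scene0.png

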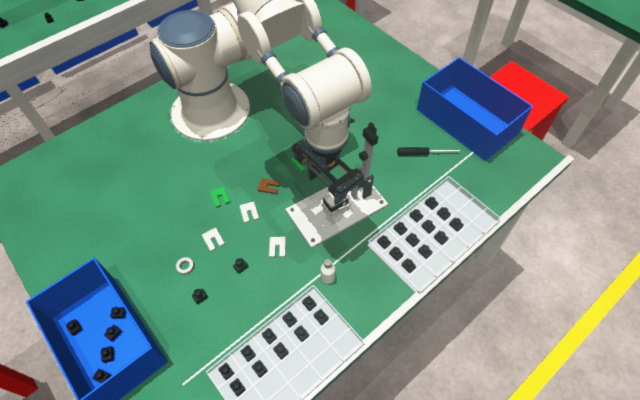

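View pics/side0.png

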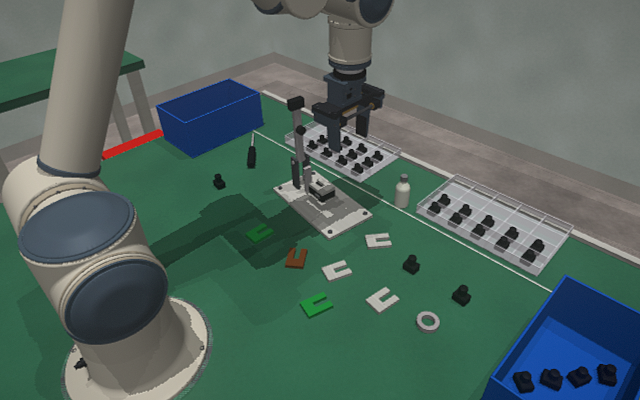

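The scene view shows three white U shims at (249,211), (213,239) and (277,246). The green decoy is at (220,196) and the brown one at (268,186), with another green one under the arm. The collar is at (184,265), the mounts at (240,265) and (200,296), and the glue at (328,271). The jig is around (340,205) with its bar upright. The colour descriptions fit the white/aluminium plates. Next I'll take an enlarged crop and measure.

```bash
cat > h.py <<'E'
import numpy as np,cv2
def ray(im,uv,T=None):
    T=im["cam_to_world"] if T is None else T
    uv=np.atleast_2d(uv).astype(float)
    d=np.c_[(uv[:,0]-im["cx"])/im["fx"],(uv[:,1]-im["cy"])/im["fy"],np.ones(len(uv))]@T[:3,:3].T
    return T[:3,3],d
def onz(im,uv,z,T=None):
    o,d=ray(im,uv,T); return o+d*((z-o[2])/d[:,2])[:,None]
def tri(a,ua,b,ub):
    A=[];B=[]
    for im,u in((a,ua),(b,ub)):
        o,d=ray(im,u);d=d[0]/np.linalg.norm(d[0]);P=np.eye(3)-np.outer(d,d);A.append(P);B.append(P@o)
    return np.linalg.lstsq(np.vstack(A),np.hstack(B),rcond=None)[0]
def white(px):
    h=cv2.cvtColor(px,cv2.COLOR_BGR2HSV); return ((h[...,1]<60)&(h[...,2]>150)).astype(np.uint8)*255
E
python3 - <<'E'
from h import *
S=dict(np.load("scene0.npz"));D=dict(np.load("side0.npz"))
for n,im,(x0,y0,x1,y1) in(("scene",S,(170,120,400,310)),("side",D,(200,80,480,340))):
    m=white(im["pixels"]);cs,_=cv2.findContours(m,cv2.RETR_EXTERNAL,cv2.CHAIN_APPROX_NONE)
    for c in cs:
        c=c[:,0]; u=c.mean(0)
        if len(c)>25 and x0<u[0]<x1 and y0<u[1]<y1:
            p=onz(im,c,9)[:,:2].astype(np.float32); r=cv2.minAreaRect(p)
            print(n,np.round(u),"rect",np.round(r[0]),np.round(r[1]),round(r[2]),)
a=cv2.resize(S["pixels"][120:310,190:400],None,fx=3,fy=3,interpolation=cv2.INTER_CUBIC);cv2.imwrite("pics/c1.png",a)
b=cv2.resize(D["pixels"][80:260,250:400],None,fx=3.3,fy=3.3,interpolation=cv2.INTER_CUBIC);cv2.imwrite("pics/c2.png",b)
E
```

```text
scene [184. 265.] rect [ 453. -381.] [44. 47.] 58
scene [277. 247.] rect [ 579. -150.] [46. 62.] 52
scene [213. 239.] rect [ 437. -275.] [46. 63.] 82
scene [249. 212.] rect [ 430. -143.] [47. 63.] 68
scene [337. 209.] rect [589.  67.] [274. 153.] 81
scene [327. 268.] rect [725. -10.] [  55. 1080.] 3
scene [331. 145.] rect [402. 215.] [104.  27.] 68
side [428. 320.] rect [ 458. -380.] [43. 43.] 44
side [382. 299.] rect [ 437. -274.] [44. 59.] 81
side [337. 270.] rect [ 430. -142.] [43. 59.] 68
side [378. 240.] rect [ 578. -148.] [44. 59.] 51
side [428. 216.] rect [ 741. -188.] [40. 13.] 73
side [346. 222.] rect [574. -44.] [ 41. 149.] 82
side [466. 246.] rect [ 712. -294.] [  5. 477.] 0
side [403. 187.] rect [801. -62.] [39. 35.] 43
side [291. 190.] rect [570. 165.] [84. 77.] 81
side [319. 180.] rect [654. 150.] [86. 51.] 78
side [325. 169.] rect [711. 169.] [  5. 127.] 0
side [427. 165.] rect [945. -42.] [195.  22.] 89
side [284. 147.] rect [711. 359.] [ 4. 94.] 2
side [291. 142.] rect [755. 364.] [34. 32.] 6
side [363. 156.] rect [831. 170.] [245. 187.] 90
side [264. 136.] rect [711. 466.] [  4. 101.] 0
side [316. 133.] rect [853. 343.] [101.  76.] 5
side [274.  96.] rect [944. 680.] [153.  20.] 90
```

View pics/c1.png

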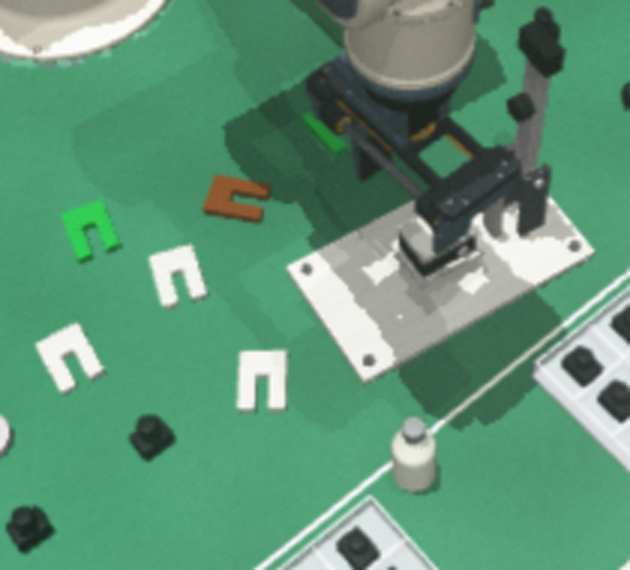

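View pics/c2.png

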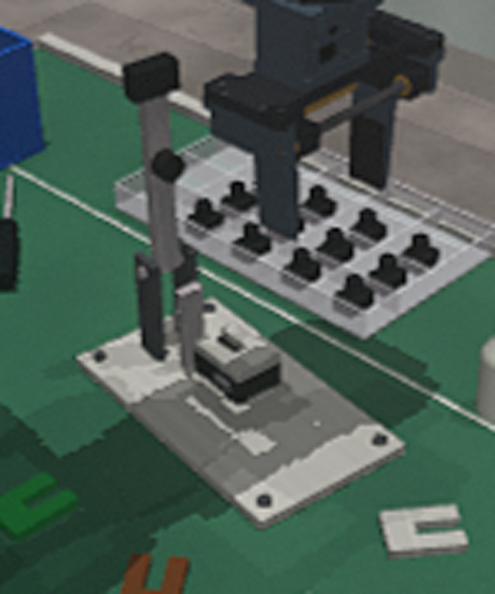

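The crops show the three white shims are the only aluminium U plates, and the two views agree on them to 2 mm: A(578,-149), B(437,-274), C(430,-142). The rects measure 44×59, which fits. The jig plate rect is about 150×270 with its long axis at 81°, so jig yaw is about -0.16. The housing and its shim are at scene (336,204), and the hinge is on the +y side. Next is the wrist view of the nest.

View pics/wrist0.png

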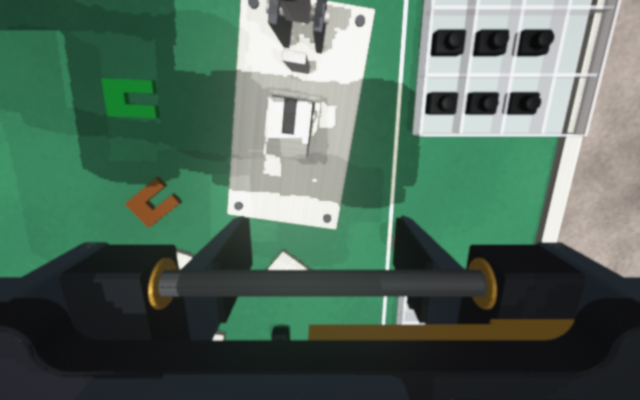

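```bash
python3 - <<'E'
from h import *
S=dict(np.load("scene0.npz"));D=dict(np.load("side0.npz"))
m=white(S["pixels"]);cs,_=cv2.findContours(m,cv2.RETR_EXTERNAL,cv2.CHAIN_APPROX_NONE)
c=[c for c in cs if len(c)>100 and 320<c[:,0,0].mean()<350 and 190<c[:,0,1].mean()<220][0]
p=onz(S,c[:,0],12)[:,:2].astype(np.float32);r=cv2.minAreaRect(p);print(r)
# screws by pixel from crops
sc=np.array([[190+305/3,120+268/3],[190+370/3,120+361/3],[190+575/3,120+246/3]])
sd=np.array([[250+264/3.3,80+501/3.3],[250+381/3.3,80+440/3.3],[250+98/3.3,80+356/3.3],[250+208/3.3,80+309/3.3]])
print(onz(S,sc,12).round(1),onz(D,sd,12).round(1))
# each shim: open end direction
for im,n in((S,"s"),(D,"d")):
    cs,_=cv2.findContours(white(im["pixels"]),cv2.RETR_EXTERNAL,cv2.CHAIN_APPROX_NONE)
    for t in((578.5,-149),(437,-274.5),(430,-142.5)):
        for c in cs:
            p=onz(im,c[:,0],9)[:,:2].astype(np.float32);r=cv2.minAreaRect(p)
            if np.hypot(r[0][0]-t[0],r[0][1]-t[1])<6 and len(c)>25:
                M=cv2.moments(p.reshape(-1,1,2));g=np.array([M["m10"],M["m01"]])/M["m00"]-np.array(r[0])
                print(n,np.round(r[0],1),np.round(r[1],1),round(r[2],1),"long dir deg",round(r[2]+(90 if r[1][1]>r[1][0] else 0),1),"centroid off",g.round(1))
E
```

```text
((590.8547973632812, 65.6602554321289), (273.0165710449219, 152.3306427001953), 81.04087829589844)
[[511.2 -42.5  12. ]
 [633.  -60.1  12. ]
 [668.7 177.6  12. ]] [[512.7 -42.8  12. ]
 [632.  -61.7  12. ]
 [548.5 195.1  12. ]
 [665.9 175.3  12. ]]
s [ 578.6 -149.9] [45.9 62.3] 52.0 long dir deg 142.0 centroid off [-2.1  2.1]
s [ 436.6 -275.2] [46.3 62.7] 81.5 long dir deg 171.5 centroid off [-2.8  0.4]
s [ 430.4 -142.6] [46.7 62.9] 68.3 long dir deg 158.3 centroid off [-2.6  1. ]
d [ 577.7 -148.4] [43.5 58.9] 50.9 long dir deg 140.9 centroid off [-3.2  2. ]
d [ 437.  -274.4] [43.7 59. ] 81.0 long dir deg 171.0 centroid off [-3.5  0.2]
d [ 430.1 -142.2] [43.2 59.4] 68.5 long dir deg 158.5 centroid off [-3.4  1.3]
```

The wrist view shows the housing nest at about (290,118), with shim1's slot opening towards the hinge (up in this view). The stop post is at (297,62) and the cheeks at (295,20). Shim A's open end points at -38.5°. I'll move over A and look at the jig unobstructed at the same time.

```bash
python3 -m handwheel '[[0,-0.05,-0.015,0.02,0,0,-0.18],[0,-0.1,-0.03,0.05,0,0,-0.36],[0,-0.149,-0.0464,0.11,0,0,-0.54],[0,-0.149,-0.0464,0.11,0,0,-0.72],[0,-0.149,-0.0464,0.11,0,0,-0.899],[0,-0.149,-0.0464,0.11,0,0,-0.899],[0,-0.149,-0.0464,0.11,0,0,-0.899]]' 20
python3 - <<'E'
from rig import *
from h import *
from scipy.spatial.transform import Rotation as R
o=get_obs();print(o["eef_pos"],o["joint_positions"].round(3));q=o["tcp_rot"];Rm=R.from_quat(np.r_[q[1:],q[0]]).as_matrix();print(Rm.round(3).tolist())
W=get_image("wrist");T=np.eye(4);T[:3,:3]=Rm;T[:3,3]=o["eef_pos"];W["cam_to_world"]=T@W["T_tool_cam"];np.savez("wrist1.npz",**W)
for n in("scene","side"): np.savez(n+"1.npz",**get_image(n))
S=dict(np.load("scene1.npz"));D=dict(np.load("side1.npz"))
a=cv2.resize(S["pixels"][140:240,290:400],None,fx=5,fy=5,interpolation=cv2.INTER_CUBIC)
b=cv2.resize(D["pixels"][160:240,270:360],None,fx=5,fy=5,interpolation=cv2.INTER_CUBIC)
c=np.zeros((600,800,3),np.uint8)
a=a[:500,:400];c[:a.shape[0],:400]=a;b=b[:400,:400];c[:b.shape[0],400:800]=b
cv2.imwrite("pics/jig1.png",c)
E
```

```text
clock: 1.02
eef_pos: [578.8, -148.8, 104.1]
tcp_rot: [0.0, 0.332, 0.943, 0.0]
force: [-0.9, -0.6, 0.3]
finger_gap: 1.0
[ 578.76274167 -148.8213249   104.07486333] [-0.352  0.578  1.535  0.     1.028 -1.247]
[[-0.78, 0.626, 0.0], [0.626, 0.78, -0.0], [-0.0, 0.0, -1.0]]
```

View pics/jig1.png

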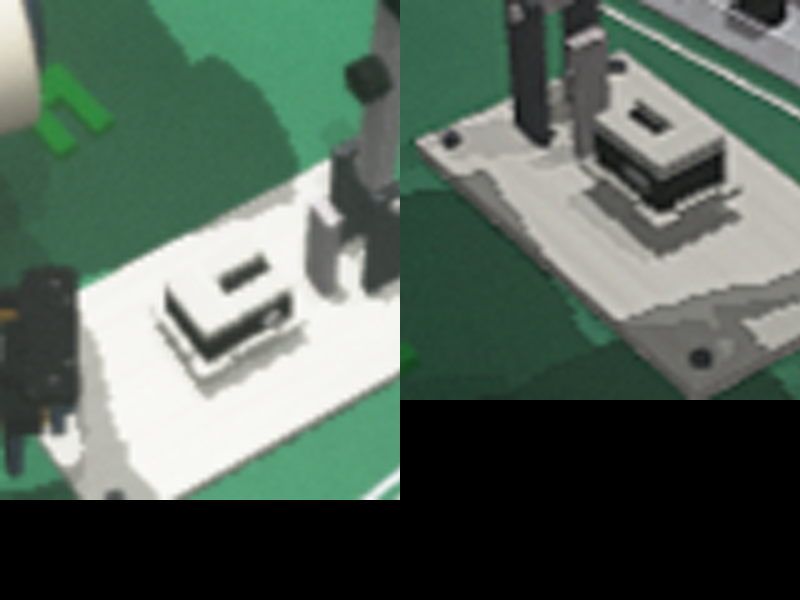

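The crop shows shim1 centred on the housing, with its slot running towards the stop post. In the scene crop the corners are at (165,283), (208,333) and (293,292). In the side crop they are at (597,130), (655,160) and (723,138). I'll triangulate these.

```bash
python3 - <<'E'
from h import *
S=dict(np.load("scene1.npz"));D=dict(np.load("side1.npz"))
s=lambda x,y:(290+x/5,140+y/5); d=lambda x,y:(270+(x-400)/5,160+y/5)
P=tri(S,s(165,283),D,d(655,160));Q=tri(S,s(208,333),D,d(723,138))
print("(-x,-y)",P.round(1),"(+x,-y)",Q.round(1),np.linalg.norm(P-Q))
ang=-0.152;ex=np.array([np.cos(ang),np.sin(ang)]);ey=np.array([-ex[1],ex[0]])
for z in(61,66,70,75):
    a=onz(S,[s(165,283),s(208,333),s(293,292)],z)[:,:2];b=onz(D,[d(597,130),d(655,160),d(723,138)],z)[:,:2]
    print(z,"scene diag mid",((a[0]+a[2])/2).round(1),"side",((b[0]+b[2])/2).round(1),"sizes",np.linalg.norm(a[1]-a[0]).round(1),np.linalg.norm(a[2]-a[1]).round(1),np.linalg.norm(b[1]-b[0]).round(1),np.linalg.norm(b[2]-b[1]).round(1))
pc=np.array([590.5,66.3])
m=np.array([583,30]);print("jig frame rel. plate centre",(m-pc)@ex,(m-pc)@ey)
E
cp h.py /tmp/; python3 -m handwheel '[[0,0,0,0.05,0,0,0],[0,0,0,0.08,0,0,0],[0,0,0,0.1,0,0,0],[0,0,0,0.101,0,0,0],[0,0,0,0.101,0,0,0]]' 20
```

```text
(-x,-y) [565.   36.9  68.7] (+x,-y) [607.4  30.9  65.8] 42.94296774721997
61 scene diag mid [589.3  63.4] side [590.8  62. ] sizes 42.3 56.7 42.5 41.7
66 scene diag mid [591.7  61.2] side [586.2  57.2] sizes 42.1 56.4 42.2 41.4
70 scene diag mid [593.6  59.5] side [582.4  53.4] sizes 41.9 56.2 41.9 41.2
75 scene diag mid [596.   57.4] side [577.7  48.7] sizes 41.8 56.0 41.6 40.9
jig frame rel. plate centre -1.9171485904778731 -37.01708445139931
clock: 1.8
eef_pos: [579.1, -149.1, 3.7]
tcp_rot: [0.0, 0.33, 0.944, -0.0]
force: [0.5, 0.3, 0.4]
finger_gap: 1.001
```

Shim1's top comes out at about 67 mm and its centre at about (591,62), on the plate's axis as it must be. The tool is at A, so I'll grip.

```bash
python3 -m handwheel '[[255,0,0,0,0,0,0],[255,0,0,0,0,0,0],[255,0,0,0,0,0,0],[255,0,0,0,0,0,0],[255,0,0,0,0,0,0],[255,0,0,0,0,0,0],[255,0,0,0,0,0,0]]' 30; python3 -m handwheel '[[255,0,0,-0.04,0,0,0],[255,0,0,-0.1,0,0,0],[255,0,0,-0.15,0,0,0],[255,0,0,-0.15,0,0,0]]' 30
```

```text
clock: 2.68
eef_pos: [578.6, -149.0, 2.9]
tcp_rot: [0.0, 0.33, 0.944, -0.0]
force: [-0.6, 0.3, 1.5]
finger_gap: 0.479
clock: 3.18
eef_pos: [580.6, -149.7, 156.8]
tcp_rot: [0.003, 0.33, 0.944, -0.0]
force: [0.6, -0.2, -2.3]
finger_gap: 0.473
```

```bash
python3 -m handwheel '[[255,0,0,0,0,0,-0.18],[255,0,0,0,0,0,-0.36],[255,0,0,0,0,0,-0.54],[255,0,0,0,0,0,-0.72],[255,0,0,0,0,0,-0.90],[255,0,0,0,0,0,-1.08],[255,0,0,0,0,0,-1.26],[255,0,0,0,0,0,-1.44]]' 30
python3 -m handwheel '[[255,0,0,0,0,0,-0.18],[255,0,0,0,0,0,-0.36],[255,0,0,0,0,0,-0.54],[255,0,0,0,0,0,-0.65],[255,0,0,0,0,0,-0.65],[255,0,0,0,0,0,-0.65]]' 30
python3 - <<'E'
from rig import *
from h import *
from scipy.spatial.transform import Rotation as R
o=get_obs();print(o["eef_pos"],o["joint_positions"].round(3));q=o["tcp_rot"];Rm=R.from_quat(np.r_[q[1:],q[0]]).as_matrix();print(Rm.round(3).tolist())
d=np.array([591,62])-o["eef_pos"][:2];print("to nest tool xy",Rm[:2,:2].T@d)
E
```

```text
clock: 4.18
eef_pos: [578.0, -148.8, 151.6]
tcp_rot: [-0.001, -0.377, 0.926, 0.001]
force: [0.0, -0.3, -0.6]
finger_gap: 0.477
clock: 4.92
eef_pos: [584.9, -101.3, 145.1]
tcp_rot: [-0.031, -0.618, 0.785, -0.031]
force: [-0.1, 0.1, -1.7]
finger_gap: 0.479
[ 584.90545606 -101.29472163  145.1214171 ] [-0.22   0.524  1.509 -0.098  1.102 -3.082]
[[-0.233, -0.972, -0.011], [-0.969, 0.233, -0.087], [0.087, -0.01, -0.996]]
to nest tool xy [-159.57764659   32.13350367]
```

Joint 6 has come up against its range here, because joint 1 is more negative at this y. I'll back the turn off, translate, and finish the turn over the nest.

```bash
python3 -m handwheel '[[255,0,0,0,0,0,0.18],[255,0,0,0,0,0,0.36],[255,0,0,0,0,0,0.45],[255,0,0,0,0,0,0.45],[255,0,0,0,0,0,0.45]]' 30
python3 - <<'E'
from rig import *
from h import *
from scipy.spatial.transform import Rotation as R
o=get_obs();print(o["eef_pos"],o["joint_positions"].round(3));q=o["tcp_rot"];Rm=R.from_quat(np.r_[q[1:],q[0]]).as_matrix();print(Rm.round(3).tolist())
for t in([591,-30],[591,62]):
    d=np.array(t)-o["eef_pos"][:2];print("to",t,"tool xy",Rm[:2,:2].T@d)
E
```

```text
clock: 5.55
eef_pos: [585.1, -101.6, 145.7]
tcp_rot: [-0.023, -0.429, 0.902, -0.037]
force: [0.4, -0.4, -0.2]
finger_gap: 0.48
[ 585.12965322 -101.63815266  145.66732025] [-0.22   0.523  1.509 -0.098  1.102 -2.634]
[[-0.631, -0.775, -0.01], [-0.772, 0.63, -0.088], [0.074, -0.048, -0.996]]
to [591, -30] tool xy [-59.0057783   40.55481022]
to [591, 62] tool xy [-130.02312507   98.48242726]
```

```bash
python3 -m handwheel '[[255,-0.03,0.02,-0.006,-0.048,-0.0745,0],[255,-0.065,0.049,-0.014,-0.048,-0.0745,0],[255,-0.1044,0.0788,-0.0216,-0.048,-0.0745,0],[255,-0.1044,0.0788,-0.0216,-0.048,-0.0745,0],[255,-0.1044,0.0788,-0.0216,-0.048,-0.0745,0]]' 30
cat > st.py <<'E'
from rig import *
from h import *
from scipy.spatial.transform import Rotation as R
import sys
o=get_obs();q=o["tcp_rot"];Rm=R.from_quat(np.r_[q[1:],q[0]]).as_matrix()
print(o["eef_pos"].round(1),o["joint_positions"].round(3),"zaxis",Rm[:,2].round(3),"xdir deg",np.degrees(np.arctan2(Rm[1,0],Rm[0,0])).round(1))
# args: target x y z xdir_deg -> tool shift (m) and rotvec, tool down
if len(sys.argv)>4:
    x,y,z,a=map(float,sys.argv[1:5]);a=np.radians(a)
    X=np.array([np.cos(a),np.sin(a),0]);Z=np.array([0,0,-1.]);G=np.c_[X,np.cross(Z,X),Z]
    print("shift",(Rm.T@(np.array([x,y,z])-o["eef_pos"])/1e3).round(4),"rot",R.from_matrix(Rm.T@G).as_rotvec().round(3))
E
python3 st.py 590 30 155 -101
```

```text
clock: 6.18
eef_pos: [590.4, 30.7, 155.7]
tcp_rot: [-0.0, -0.429, 0.903, 0.0]
force: [0.1, -0.0, 0.5]
finger_gap: 0.477
[590.4  30.7 155.7] [-0.049  0.508  1.501 -0.     1.133 -2.507] zaxis [-0.  0. -1.] xdir deg -129.2
shift [ 0.0008 -0.0002  0.0007] rot [ 0.    -0.    -0.492]
```

```bash
python3 -m handwheel '[[255,0,0,0,0,0,-0.18],[255,0,0,0,0,0,-0.36],[255,0,0,0,0,0,-0.49],[255,0,0,0,0,0,-0.49],[255,0,0,0,0,0,-0.49]]' 30;  python3 st.py 591 62 90 -101
```

```text
clock: 6.8
eef_pos: [590.3, 30.3, 155.7]
tcp_rot: [-0.0, -0.633, 0.774, 0.0]
force: [0.2, 1.0, -0.8]
finger_gap: 0.48
[590.3  30.3 155.7] [-0.05   0.508  1.501  0.     1.133 -2.993] zaxis [-0.  0. -1.] xdir deg -101.4
shift [-0.0312  0.0056  0.0657] rot [ 0.     0.    -0.007]
```

```bash
python3 -m handwheel '[[255,-0.0156,0.0028,0,0,0,0],[255,-0.0312,0.0056,0.03,0,0,0],[255,-0.0312,0.0056,0.0657,0,0,0],[255,-0.0312,0.0056,0.0757,0,0,0],[255,-0.0312,0.0056,0.0757,0,0,0]]' 30
for i in 1; do python3 -m handwheel '[[255,0,0,0.002,0,0,0],[255,0,0,0.004,0,0,0],[255,0,0,0.004,0,0,0]]'; done
```

```text
clock: 7.42
eef_pos: [590.9, 63.0, 80.1]
tcp_rot: [-0.0, -0.635, 0.773, 0.0]
force: [-0.1, -0.1, 0.4]
finger_gap: 0.476
clock: 7.8
eef_pos: [591.1, 62.6, 76.4]
tcp_rot: [0.0, -0.635, 0.773, -0.0]
force: [-0.2, 1.1, -1.4]
finger_gap: 0.481
```

```bash
python3 -m handwheel '[[255,0,0,0.002,0,0,0],[255,0,0,0.002,0,0,0]]'; python3 -m handwheel '[[255,0,0,0.001,0,0,0],[255,0,0,0.001,0,0,0]]'; python3 -m handwheel '[[255,0,0,0.001,0,0,0],[255,0,0,0.001,0,0,0]]'
```

```text
clock: 8.05
eef_pos: [590.8, 62.7, 73.9]
tcp_rot: [-0.0, -0.635, 0.773, 0.0]
force: [-0.0, -0.7, -1.2]
finger_gap: 0.48
clock: 8.3
eef_pos: [590.9, 62.7, 73.0]
tcp_rot: [0.0, -0.635, 0.773, 0.0]
force: [0.6, 0.3, -1.2]
finger_gap: 0.479
clock: 8.55
eef_pos: [591.0, 62.7, 72.3]
tcp_rot: [0.0, -0.635, 0.773, -0.0]
force: [-1.5, 0.2, 5.0]
finger_gap: 0.483
```

```bash
python3 -m handwheel '[[255,0,0,0.001,0,0,0],[255,0,0,0.001,0,0,0],[255,0,0,0.001,0,0,0]]'; python3 -c "
from rig import *
o=get_obs();print(o['force'],o['eef_pos'])"
```

```text
clock: 8.93
eef_pos: [591.0, 62.7, 72.2]
tcp_rot: [0.0, -0.635, 0.773, -0.0]
force: [-5.9, 0.3, 21.6]
finger_gap: 0.475
[-5.87112725  0.30831568 21.56097441] [591.0331495   62.68687514  72.19087746]
```

Firm contact at TCP z 72.2 puts shim1's top at about 69. I'll release, back off, and probe the stack top lightly with shut fingers.

```bash
python3 -m handwheel '[[255,0,0,-0.001,0,0,0],[120,0,0,-0.001,0,0,0],[90,0,0,-0.001,0,0,0],[60,0,0,-0.001,0,0,0],[60,0,0,-0.001,0,0,0],[60,0,0,-0.03,0,0,0],[60,0,0,-0.03,0,0,0]]'; python3 - <<'E'
from rig import *
from h import *
for n in("scene","side"): np.savez(n+"2.npz",**get_image(n))
S=dict(np.load("scene2.npz"));D=dict(np.load("side2.npz"))
a=cv2.resize(S["pixels"][150:240,300:380],None,fx=5,fy=5,interpolation=cv2.INTER_CUBIC)
b=cv2.resize(D["pixels"][150:230,280:360],None,fx=5,fy=5,interpolation=cv2.INTER_CUBIC)
c=np.zeros((450,800,3),np.uint8);c[:450,:400]=a;c[:400,400:]=b
cv2.imwrite("pics/p2.png",c)
E
```

```text
clock: 9.8
eef_pos: [592.1, 62.7, 102.7]
tcp_rot: [0.001, -0.635, 0.773, -0.001]
force: [-0.4, 0.8, -0.2]
finger_gap: 0.764
```

View pics/p2.png

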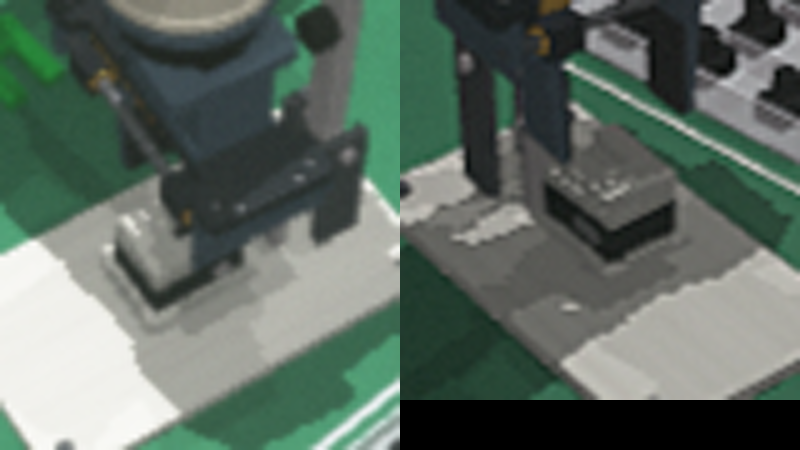

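The crop shows the second shim sitting flat and aligned on shim1 (scene crop (155,250), side crop (610,175)). Now the probe.

```bash
python3 -m handwheel '[[255,0,0,0,0,0,0],[255,0,0,0.01,0,0,0],[255,0,0,0.018,0,0,0],[255,0,0,0.018,0,0,0],[255,0,0,0.018,0,0,0]]' 20;  python3 -m handwheel '[[255,0,0,0.002,0,0,0],[255,0,0,0.002,0,0,0]]';python3 -m handwheel '[[255,0,0,0.0015,0,0,0],[255,0,0,0.0015,0,0,0]]';python3 -m handwheel '[[255,0,0,0.001,0,0,0],[255,0,0,0.001,0,0,0]]'
```

```text
clock: 10.52
eef_pos: [590.9, 62.7, 82.9]
tcp_rot: [0.0, -0.635, 0.773, 0.0]
force: [-0.5, -0.7, 0.9]
finger_gap: 0.246
clock: 10.78
eef_pos: [590.9, 62.7, 81.1]
tcp_rot: [0.0, -0.635, 0.773, 0.0]
force: [0.3, -0.2, 0.3]
finger_gap: 0.029
clock: 11.02
eef_pos: [590.9, 62.7, 79.5]
tcp_rot: [0.0, -0.635, 0.773, 0.0]
force: [-0.2, -0.0, -0.8]
finger_gap: 0.004
clock: 11.28
eef_pos: [591.0, 62.7, 78.6]
tcp_rot: [0.0, -0.635, 0.773, 0.0]
force: [-0.4, 0.7, 1.7]
finger_gap: 0.003
```

```bash
python3 -m handwheel '[[255,0,0,0.0005,0,0,0],[255,0,0,0.0005,0,0,0]]';python3 -m handwheel '[[255,0,0,0.0005,0,0,0],[255,0,0,0.0005,0,0,0]]'; python3 -c "
from rig import *
o=get_obs();print(o['force'],o['eef_pos'])"
```

```text
clock: 11.52
eef_pos: [591.0, 62.7, 78.5]
tcp_rot: [0.0, -0.635, 0.773, -0.0]
force: [-2.9, 0.2, 10.1]
finger_gap: 0.008
clock: 11.78
eef_pos: [591.1, 62.7, 78.5]
tcp_rot: [0.0, -0.635, 0.773, -0.0]
force: [-5.2, 0.2, 17.0]
finger_gap: 0.004
[-5.23131875  0.17637016 17.01605476] [591.05847469  62.69882667  78.48713443]
```

The stack top is at 78.5, against the foot's 78 on the stop, so one extra shim should bear just short of the stop, but by a slim margin. The bar itself will decide. To make the comparison exact, I'll first probe the jig plate (known 12 mm) in front of the nest to check the z calibration.

```bash
python3 -m handwheel '[[255,0,0,-0.03,0,0,0],[255,0,0,-0.03,0,0,0],[255,0.085,0,-0.02,0,0,0],[255,0.085,0,-0.02,0,0,0],[255,0.085,0,0.03,0,0,0],[255,0.085,0,0.0615,0,0,0],[255,0.085,0,0.0625,0,0,0],[255,0.085,0,0.0625,0,0,0]]'; python3 -m handwheel '[[255,0,0,0.001,0,0,0],[255,0,0,0.001,0,0,0]]'; python3 -m handwheel '[[255,0,0,0.001,0,0,0],[255,0,0,0.001,0,0,0]]'; python3 -m handwheel '[[255,0,0,0.001,0,0,0],[255,0,0,0.001,0,0,0]]'
```

```text
clock: 12.78
eef_pos: [574.3, -19.9, 14.5]
tcp_rot: [-0.001, -0.634, 0.773, -0.0]
force: [-0.6, -1.4, -0.0]
finger_gap: 0.005
clock: 13.02
eef_pos: [574.5, -20.0, 14.1]
tcp_rot: [-0.001, -0.634, 0.773, -0.001]
force: [0.0, -0.2, 0.4]
finger_gap: 0.006
clock: 13.28
eef_pos: [574.5, -20.0, 13.0]
tcp_rot: [-0.001, -0.634, 0.773, -0.001]
force: [-1.0, 0.8, 0.1]
finger_gap: 0.005
clock: 13.52
eef_pos: [574.6, -20.0, 12.3]
tcp_rot: [-0.0, -0.634, 0.773, -0.001]
force: [-1.3, 0.2, 6.2]
finger_gap: 0.005
```

```bash
python3 -m handwheel '[[255,0,0,-0.06,0,0,0],[255,0,0,-0.12,0,0,0],[255,0,0,-0.18,0,0,0],[255,0,0,-0.24,0,0,0],[255,0,0,-0.298,0,0,0],[255,0,0,-0.298,0,0,0],[255,0,0,-0.298,0,0,0]]';  python3 st.py 614 210 310 -98.7
```

```text
clock: 14.4
eef_pos: [574.3, -19.5, 309.6]
tcp_rot: [-0.001, -0.634, 0.773, -0.0]
force: [-0.9, -0.5, -1.3]
finger_gap: 0.007
[574.3 -19.5 309.6] [-1.370e-01  3.440e-01  1.328e+00 -2.000e-03  1.470e+00 -3.082e+00] zaxis [-0.001 -0.001 -1.   ] xdir deg -101.2
shift [-0.2329  0.0057 -0.0008] rot [ 0.    -0.002 -0.044]
```

```bash
python3 -m handwheel '[[255,-0.05,0.001,-0.005,0,0,0],[255,-0.1,0.002,-0.005,0,0,0],[255,-0.15,0.004,-0.005,0,0,-0.02],[255,-0.2,0.005,-0.005,0,0,-0.044],[255,-0.2329,0.0057,-0.005,0,-0.002,-0.044],[255,-0.2329,0.0057,-0.005,0,-0.002,-0.044],[255,-0.2329,0.0057,-0.005,0,-0.002,-0.044]]';  python3 st.py 614 210 266 -98.7
```

```text
clock: 15.28
eef_pos: [613.9, 209.4, 313.3]
tcp_rot: [-0.001, -0.651, 0.759, 0.001]
force: [0.1, -1.1, -0.4]
finger_gap: 0.001
[613.9 209.4 313.3] [ 0.237  0.46   1.131  0.     1.553 -2.753] zaxis [-0.002 -0.    -1.   ] xdir deg -98.7
shift [-0.0006 -0.0001  0.0473] rot [ 0.002 -0.001 -0.   ]
```

```bash
python3 -m handwheel '[[255,0,0,0.025,0,0,0],[255,0,0,0.0443,0,0,0],[255,0.015,0,0.0443,0,0,0],[255,0.035,0,0.045,0,0,0],[255,0.0524,0,0.045,0,0,0],[255,0.0695,0,0.0468,0,0,0],[255,0.0865,0,0.0513,0,0,0],[255,0.103,0,0.0573,0,0,0]]' ; python3 st.py 0 0 0 -98.7
```

```text
clock: 16.27
eef_pos: [598.8, 107.0, 257.2]
tcp_rot: [0.0, -0.651, 0.759, -0.0]
force: [1.1, 1.0, 1.1]
finger_gap: 0.011
[598.8 107.  257.2] [ 0.078  0.432  1.329  0.     1.379 -2.911] zaxis [ 0.001  0.    -1.   ] xdir deg -98.7
shift [0.1967 0.5758 0.2567] rot [-0.001  0.    -0.   ]
```

```bash
python3 -m handwheel '[[255,0.0161,0,0.0076,0,0,0.03],[255,0.0314,0,0.0166,0,0,0.06],[255,0.0458,0,0.027,0,0,0.09],[255,0.0594,0,0.0389,0,0,0.12],[255,0.0717,0,0.0517,0,0,0.15],[255,0.0828,0,0.0657,0,0,0.18],[255,0.0926,0,0.0806,0,0,0.21],[255,0.1008,0,0.0962,0,0,0.24]]' ; python3 - <<'E'
import runpy
g=runpy.run_path("st.py")
cv2=g["cv2"];np=g["np"];gi=g["get_image"]
S=gi("scene")["pixels"];D=gi("side")["pixels"]
c=np.zeros((500,800,3),np.uint8)
c[:,:400]=cv2.resize(S[120:245,290:390],None,fx=4,fy=4);c[:,400:]=cv2.resize(D[110:235,270:370],None,fx=4,fy=4)
cv2.imwrite("pics/bar.png",c)
E
```

```text
clock: 17.27
eef_pos: [583.4, 8.0, 160.0]
tcp_rot: [0.0, -0.555, 0.832, 0.0]
force: [0.4, 1.2, 0.7]
finger_gap: 0.005
[583.4   8.  160. ] [-0.089  0.493  1.516  0.     1.133 -2.836] zaxis [ 0.  0. -1.] xdir deg -112.6
```

View pics/bar.png

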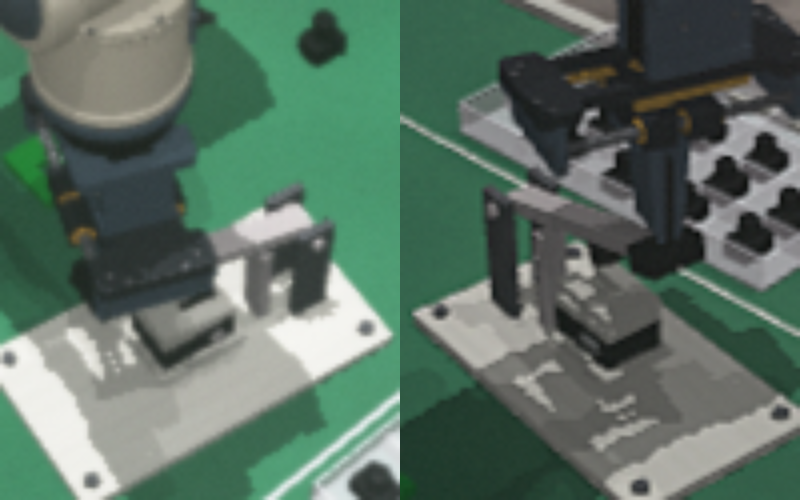

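The crop shows the finger tips on the handle block (side crop (665,250)), with the bar about 0.3 rad up. The stack is still flat at (610,290). I'll go on down slowly.

```bash
python3 -m handwheel '[[255,0.004,-0.001,0.008,0,0,0],[255,0.0065,-0.0016,0.0162,0,0,0],[255,0.009,-0.0022,0.0245,0,0,0],[255,0.0115,-0.0028,0.0328,0,0,0],[255,0.013,-0.003,0.0413,0,0,0],[255,0.013,-0.003,0.0433,0,0,0],[255,0.013,-0.003,0.0433,0,0,0]]'; python3 -m handwheel '[[255,0,0,0.001,0,0,0],[255,0,0,0.001,0,0,0]]'; python3 -m handwheel '[[255,0,0,0.001,0,0,0],[255,0,0,0.001,0,0,0]]'
```

```text
clock: 18.25
eef_pos: [581.2, -4.6, 117.6]
tcp_rot: [-0.0, -0.556, 0.831, 0.0]
force: [-1.0, 1.0, 1.1]
finger_gap: 0.005
clock: 18.5
eef_pos: [581.4, -4.5, 116.9]
tcp_rot: [0.0, -0.556, 0.831, 0.0]
force: [-0.9, -0.3, 1.5]
finger_gap: 0.003
clock: 18.75
eef_pos: [581.5, -4.5, 115.8]
tcp_rot: [0.0, -0.556, 0.831, 0.0]
force: [-0.5, -0.4, 1.8]
finger_gap: 0.009
```

```bash
python3 -m handwheel '[[255,0,0,0.001,0,0,0],[255,0,0,0.001,0,0,0]]'; python3 -m handwheel '[[255,0,0,0.001,0,0,0],[255,0,0,0.001,0,0,0]]';python3 -m handwheel '[[255,0,0,0.001,0,0,0],[255,0,0,0.001,0,0,0]]'
```

```text
clock: 19.0
eef_pos: [581.4, -4.5, 114.7]
tcp_rot: [0.0, -0.556, 0.831, 0.0]
force: [-0.3, -1.1, 1.3]
finger_gap: 0.008
clock: 19.25
eef_pos: [581.4, -4.5, 113.7]
tcp_rot: [0.0, -0.556, 0.831, 0.0]
force: [0.3, -0.3, 1.7]
finger_gap: 0.004
clock: 19.5
eef_pos: [581.3, -4.5, 112.7]
tcp_rot: [0.0, -0.556, 0.831, 0.0]
force: [0.1, -0.6, 0.8]
finger_gap: 0.004
```

```bash
python3 -m handwheel '[[255,0,0,0.0008,0,0,0],[255,0,0,0.0008,0,0,0]]'; python3 -m handwheel '[[255,0,0,0.0006,0,0,0],[255,0,0,0.0006,0,0,0]]'
```

```text
clock: 19.75
eef_pos: [581.3, -4.5, 111.9]
tcp_rot: [0.0, -0.556, 0.831, 0.0]
force: [0.4, -1.2, 1.1]
finger_gap: 0.005
clock: 20.0
eef_pos: [581.3, -4.5, 111.3]
tcp_rot: [0.0, -0.556, 0.831, 0.0]
force: [0.6, -0.1, 1.6]
finger_gap: 0.005
```

```bash
python3 -m handwheel '[[255,0,0,0.0005,0,0,0],[255,0,0,0.0005,0,0,0]]'; python3 -m handwheel '[[255,0,0,0.0004,0,0,0],[255,0,0,0.0004,0,0,0]]';python3 -m handwheel '[[255,0,0,0.0004,0,0,0],[255,0,0,0.0004,0,0,0]]'
```

```text
clock: 20.25
eef_pos: [581.3, -4.6, 110.9]
tcp_rot: [0.0, -0.556, 0.831, 0.0]
force: [-1.3, -1.8, 2.6]
finger_gap: 0.004
clock: 20.5
eef_pos: [581.3, -4.6, 110.8]
tcp_rot: [0.0, -0.556, 0.831, 0.0]
force: [-0.9, -1.3, 7.5]
finger_gap: 0.006
clock: 20.75
eef_pos: [581.4, -4.6, 110.7]
tcp_rot: [0.0, -0.556, 0.831, -0.0]
force: [-3.2, -1.1, 13.3]
finger_gap: 0.005
```

Contact comes at handle z 110.85. With the +0.3 probe offset seen on the plate, that is about 110.55. On the stop it would read 110.0 at the handle. A stack top at 78.25 predicts 110.5, so the bar bears on the stack, and the low compliance of about 0.02 mm/N fits that too. I'll hold it here and check that force and stack stay steady.

```bash
python3 -m handwheel '[[255,0,0,0,0,0,0],[255,0,0,0,0,0,0],[255,0,0,0,0,0,0],[255,0,0,0,0,0,0]]'; python3 - <<'E'
import runpy
g=runpy.run_path("st.py")
cv2=g["cv2"];np=g["np"];gi=g["get_image"]
F=[]
S=gi("scene")["pixels"]
for i in range(4): D=gi("side")["pixels"];o=g["get_obs"]();F.append((o["force"][2],o["eef_pos"][2]))
print(np.round(F,2).tolist())
c=np.zeros((500,800,3),np.uint8)
c[:,:400]=cv2.resize(S[130:230,300:380],None,fx=5,fy=5);c[:,400:]=cv2.resize(D[130:230,280:360],None,fx=5,fy=5)
cv2.imwrite("pics/end.png",c)
E
```

```text
clock: 21.25
eef_pos: [581.4, -4.6, 110.7]
tcp_rot: [0.0, -0.556, 0.831, -0.0]
force: [-4.3, -0.8, 13.6]
finger_gap: 0.005
[581.4  -4.6 110.7] [-0.111  0.551  1.571  0.     1.019 -2.861] zaxis [ 0.001  0.    -1.   ] xdir deg -112.5
[[12.34, 110.72], [14.34, 110.69], [12.39, 110.69], [12.8, 110.68]]
```

View pics/end.png

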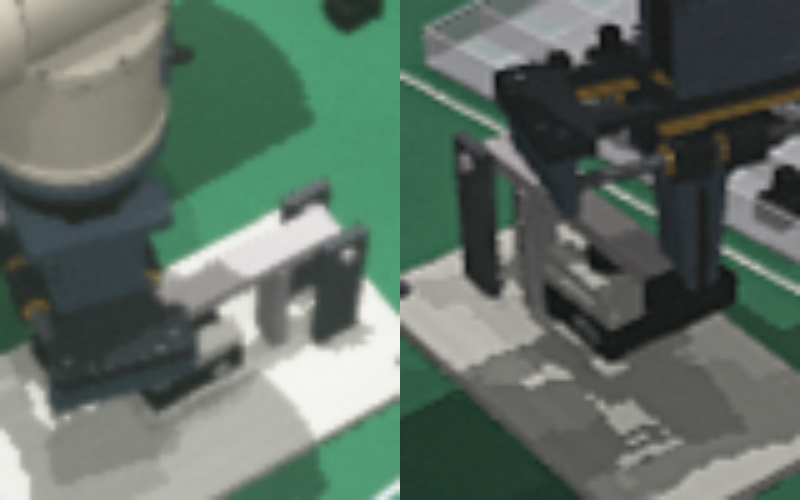

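The last crop shows the bar level, its foot on the flat two-plate stack in the nest, and the finger tips on the handle. Force is steady at 12–14 N and z is steady. Handing in.

```bash
python3 -c "
from rig import *
print(finish_job()); o=get_obs(); print(o['clock'],o['force'],o['eef_pos'])"
```

```text
the job is handed in; nothing more can be done
None
the job is handed in; nothing more can be done
```

I placed one more shim, the one from (578, -149), flat on the shim on the housing. I then swung the bar down by its handle and handed the job in at about 21.5 s while still pressing. The one uncertain point is a thin margin of only about 0.3 mm between the stack and the stop.

**Last checks:**
- **Push:** it was steady at 12–14 N on the handle, with the tool height steady at 110.7 mm.
- **Picture:** the bar was about level, with its foot on the two-shim stack. The stack was flat, and the housing was in its nest.
- **Stack height:** the stack top came out at about 78.3 mm from both the probe and the placing contact, just above the foot's 78 mm on the stop.
- **Bar height:** the handle stopped at about 110.55 mm, where 110.0 would mean it was on the stop. This agrees that the bar bears on the stack. I judged one extra shim enough, but I had no direct reading of the bar on its bare stop to compare with.

**What went less well:** joint 6 reached the end of its range twice (reading -3.082 against -3.08). The first time this shifted the tool until I corrected it. No fault was reported. I did not measure the bystanders again at the end, but the arm was never close to them.

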